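# Slide the vial home and close the cam bolt

## Task

Slide the squat amber vial along the drawer base into the small open-fronted wooden compartment until it stands against the compartment's back wall, then push the brass bolt bar round with a fingertip until it lies fully closed across the opening, against its stop. Only push: keep the vial standing upright on the base and never lift it, and leave everything else in the drawer where it is.

Things in the scene. Friction and masses are not known exactly. Their poses are not given: they have to be found in the camera images.
- vial: The squat amber vial, loose, about 70 to 140 g, standing upright: body 50 mm diameter and 42 mm high, white cap 38 mm diameter, 58 mm high in all. Origin: centre of its underside (on the base, z = 0); z axis up. It stands near the robot, on the left or the right side.
- compartment: Inner compartment, fixed: wooden back wall and two side walls, 12 mm thick, 32 mm high, no roof, no floor of its own. Origin: on the base, mid-opening; x into the compartment, y to its left, z up. Inner space x 0 to 54, y -40 to 40 mm. Vial against the back wall: centre at x = 29 mm. A brass stop block, 26 mm high, stands before the right wall (x -15 to 0, y -52 to -40 mm).
- bolt_pivot (a point): Point on the base under the bolt's vertical pivot axis, left of the opening (compartment frame x = -18, y = 58 mm). A brass foot 7 mm high lies round it (x -34 to 0, y 44 to 72 mm). On the axis turns a round brass knob, 26 mm diameter, top at 44 mm, with the bolt bar below it: a flat upright brass bar 5 mm thick, 105 mm long from the axis, 8 to 26 mm above the base.
- bolt (a joint): Angle of the bolt about its pivot. 0 = closed: the bar points along the compartment's -y across the opening, against the stop. It grows as it opens, clockwise seen from above: at 1.57 the bar points straight out of the opening (compartment -x), at 2.9 (limit) nearly along +y. Starts open, 2.3 to 2.8. Turns stiffly (about 0.05 N m), has no spring and stays where it is left.
- bolt_tip (a point): The free end of the bolt's bar, 105 mm from the pivot axis, at mid height (17 mm above the base).
- tall_vial: Bystander, loose: the tall narrow amber vial, 32 mm diameter, 73 mm high, on the other side from the squat one. Origin: centre of its underside.
- mortar: Bystander, loose: white ceramic mortar, 80 mm across the rim, 50 mm high, right of the compartment. Origin: centre of its underside.
- crusher: Bystander, loose: chrome pill crusher, an upright cylinder 46 mm diameter, with a cross grip 58 mm long on top, 63 mm high in all, right of the compartment. Origin: centre of its underside.
- syringe1: Bystander, loose: green oral syringe lying down, about 110 mm long, 17 mm thick with a flange 30 mm wide, the one of the two nearer the compartment's left side. Origin: under its barrel; x along the barrel to the nozzle.
- syringe2: Bystander, loose: the other, outer green oral syringe, about 120 mm long, 17 mm thick with a flange 30 mm wide. Origin as for the first.
- dose_cup: Bystander, loose: small white dose cup, 40 mm across, 32 mm high, behind the compartment. Origin: centre of its underside.
Things that resemble listed ones, but are neither listed nor needed, are in the scene too. Leave any green or pink look-alike of the compartment alone.

How it is judged:
By the outcome, as a careful person would: the job done as asked, in the order asked, and still so for the second after the job is handed in, with the robot touching nothing.
It also fails if it takes over 61 s, if anything falls off the work surface, if the arm or the gripper's body presses on something with over 40 N, if the wrist force passes 120 N, or if a joint passes its speed limit or range.

## Robot

A 6-joint arm with a two-finger parallel gripper is mounted at the origin on the work surface. World frame = base frame: x ahead of the robot, y to its left, z up, the work surface at z = 0. Lengths are in m, angles in degrees, forces in N, time in s.
With the tool pointing down it reaches from about 0.25 to 0.725 m from the base axis. Payload 9.7 kg.
Tool frame: the origin (TCP) lies between the finger pads; the fingertips stand 19 mm ahead of it and the grasp point (between the pads) is the TCP; x points along the fingers, y is the direction in which the jaws open and shut, and the axes are right-handed (so a half turn about x gives the same grasp; the last joint's range is limited). The gripper opens to 85 mm and grips with 20 to 120 N. Pads are 22 mm wide; open, the fingers measure 114 mm over their backs; the gripper's body (76 mm by 85 mm) begins 54 mm behind the grasp point. The pads swing forward as they close: fully open they stand 13 mm farther back than shut.
Start: joints at [74.141, 4.979, 10.078, 95.1, 0, 90], TCP at [0.15, 0.529, 0.25] pointing down, gripper open.
Joint ranges: [-179.16, 179.16], [-48.56, 103.87], [-65.8, 70.77], [-126.05, 130.52], [-82.76, 87.17], [-180, 180]. Speed limits (degrees/s): [127.2, 127.2, 147.25, 180, 180, 180].

## Interface

Orientations are given as [roll, pitch, yaw] about the fixed x, y, z axes, in that order (R = Rz(yaw) Ry(pitch) Rx(roll)).
In Python, from workcell import bot gives the robot as it stands. The module is installed in compiled form; this text tells all that it offers.
- The arm moves only by the shell command python3 -m handwheel 'ROWS' [FORCE]. ROWS is JSON, a list of rows, each a list of 7 numbers: the turn, a rotation vector about the tool's x, y, z in degrees, then the shift along the tool's x, y, z in m, then the closure, from -1 (fully open) to 1 (shut), so that 0 is half open. In form: [[ax, ay, az, dx, dy, dz, fingers], ...]. A call has 1 to 20 rows; each row is the pose to reach, as a shift and turn from the pose commanded when the call began, along the tool's axes at that moment; what a row does not reach only later rows make up. A row lasts 1/8 s, in which the tool goes at most 62.5 mm and 10.7 degrees, less where a joint would pass 70% of its speed; a pose out of reach is approached as far as the arm can. A call with a gripper value outside its range is refused whole. The fingers move at their own pace and stop on an object; FORCE is the grip in N (left out, the last holds). Time passes only in rows, so rows that repeat a pose let the fingers close. It gives the time, the measured TCP pose, the force and the opening at its end, in the units of the state.
- bot.get_obs(): the state, without advancing time (a new reading comes with each control period).
- bot.camera(name): name is "scene" or "side" or "wrist"; returns a dict with "frame" (480x640x3 uint8, red, green, blue), "fx", "fy", "cx", "cy" (pixels), "R" (3x3) and "t" (3): a world point X has camera coordinates R X + t; the wrist camera has in their place "tool_from_camera" (4x4, takes a point from camera to tool coordinates, whose origin is the TCP and whose axes are the tool frame's). Camera axes: x right, y down, z forward; pixel columns grow to the right and rows downward; lengths in m; the calibration is good to about 2 mm. A picture is of the moment at which its call begins: read the wrist's pose just before it. There is no depth.
- bot.job_done(): hands the job in, once; it reports no verdict.
Trained networks look in a picture, given as the dict that the camera call returned (one of the last four; its "shot" number tells which), for a name from the list of things; names that differ only in an ending like _2 or _b are one class to them, and where a whole thing is asked for, a point or a joint stands for the part that bears it (a point fixed in the world has none). Each returns a list of dicts, best first, with "conf" (0 to 1); they miss things now and then, are a little off and sometimes report something else, mostly with a low value. They report only what shows in the picture. A call takes as long as a camera call. They do not tell look-alikes from the thing itself.
- bot.look_for(name, picture): "bbox" ([left, top, width, height] as shares, 0 to 1, of the picture: columns of its width, rows of its height, round what is visible of it).
- bot.tip_of(name, picture): "centre" ([column, row] as shares, 0 to 1, of the picture: columns of its width, rows of its height: a listed point, or the origin of a listed thing).
The state is a dict: "time": time; "q": joint angles; "qd": joint speeds; "joint_efforts": joint torques, N m; "ee_pos": TCP position; "tcp_rot": TCP orientation; "wrist_force": force on the tool from outside, world axes, zero at the start; "torque": the same for the moment, N m; "opening": finger opening in m.
Only numpy, scipy, OpenCV 4.12 (cv2) and the standard library are available. Lean on these libraries where they do the work, as an engineer would, in place of code of your own. Each camera call takes 0.05 s, during which the arm holds its last target.

## Working session

There is one attempt and no reset: what is moved stays moved. The work goes in short steps, Python scripts to look and compute and a shell command to move; the robot and the scene stay as the last step left them, time stands still between calls to the robot, and variables do not carry over. Pictures are saved under pics/ and viewed, and the job is handed in when it is done.

```bash
mkdir -p pics; cat > h.py <<'E'
from workcell import bot
import cv2,numpy as np
def save(p,n): cv2.imwrite('pics/'+n+'.png',cv2.cvtColor(p['frame'],cv2.COLOR_RGB2BGR))
def ray(p,u,v,z):
    R=np.array(p['R']);t=np.array(p['t']);d=R.T@np.array([(u-p['cx'])/p['fx'],(v-p['cy'])/p['fy'],1]);c=-R.T@t
    return c+d*(z-c[2])/d[2]
def proj(p,X):
    c=np.array(p['R'])@np.array(X)+np.array(p['t']);return np.array([p['fx']*c[0]/c[2]+p['cx'],p['fy']*c[1]/c[2]+p['cy']])
E
python3 - <<'E'
from h import *
o=bot.get_obs();print(o['time'],o['ee_pos'],o['tcp_rot'],o['opening'],o['wrist_force'])
for n in ['scene','side']:
    p=bot.camera(n);save(p,n+'0')
    print(n,'cam at',-np.array(p['R']).T@np.array(p['t']))
    for k in ['vial','compartment','bolt_pivot','bolt_tip','tall_vial','mortar','crusher','syringe1','syringe2','dose_cup']:
        for r in bot.tip_of(k,p)[:3]:
            u,v=r['centre'][0]*640,r['centre'][1]*480
            print(k,round(r['conf'],2),round(u),round(v),ray(p,u,v,0.017 if k=='bolt_tip' else 0).round(3))
E
```

```text
0.0 [0.15023869 0.52887031 0.24959021] [ -90.68466361   89.92419342 -106.54532648] 0.08518211920107588 [ 0.50598071 -0.32402839 -0.8357451 ]
scene cam at [1.16728655 0.27982695 0.61031628]
vial 0.84 417 230 [0.42  0.156 0.   ]
compartment 0.89 266 298 [ 0.652 -0.001  0.   ]
compartment 0.75 488 294 [0.52  0.289 0.   ]
compartment 0.71 312 177 [ 0.35  -0.058  0.   ]
bolt_pivot 0.65 344 177 [ 0.327 -0.003  0.   ]
bolt_pivot 0.55 308 305 [0.641 0.058 0.   ]
bolt_tip 0.96 288 157 [ 0.331 -0.112  0.017]
bolt_tip 0.8 466 259 [0.479 0.245 0.017]
bolt_tip 0.74 380 287 [0.585 0.146 0.017]
tall_vial 0.78 220 192 [ 0.453 -0.186  0.   ]
mortar 0.65 309 304 [0.638 0.059 0.   ]
mortar 0.58 180 263 [ 0.638 -0.152  0.   ]
crusher 0.84 161 225 [ 0.573 -0.229  0.   ]
syringe1 0.66 377 395 [0.745 0.194 0.   ]
syringe2 0.66 377 395 [0.745 0.194 0.   ]
dose_cup 0.77 188 348 [ 0.773 -0.055  0.   ]
side cam at [ 0.17073087 -0.48814116  0.6575994 ]
vial 0.77 228 251 [0.413 0.153 0.   ]
compartment 0.96 259 340 [ 0.353 -0.053  0.   ]
compartment 0.92 379 240 [ 0.653 -0.003  0.   ]
compartment 0.68 237 196 [0.511 0.285 0.   ]
bolt_pivot 0.95 223 177 [0.52  0.361 0.   ]
bolt_pivot 0.8 226 328 [0.324 0.    0.   ]
bolt_pivot 0.62 354 224 [0.644 0.061 0.   ]
bolt_tip 0.78 305 210 [0.585 0.14  0.017]
bolt_tip 0.65 232 202 [0.484 0.254 0.017]
bolt_tip 0.65 266 363 [ 0.335 -0.105  0.017]
tall_vial 0.78 356 364 [ 0.445 -0.181  0.   ]
tall_vial 0.27 354 172 [0.754 0.192 0.   ]
mortar 0.6 427 287 [ 0.639 -0.141  0.   ]
crusher 0.83 437 335 [ 0.579 -0.221  0.   ]
syringe1 0.82 353 174 [0.746 0.188 0.   ]
syringe1 0.64 334 163 [0.741 0.248 0.   ]
syringe2 0.82 353 174 [0.746 0.188 0.   ]
syringe2 0.64 334 163 [0.741 0.248 0.   ]
dose_cup 0.79 444 228 [ 0.773 -0.056  0.   ]
```

View pics/scene0.png

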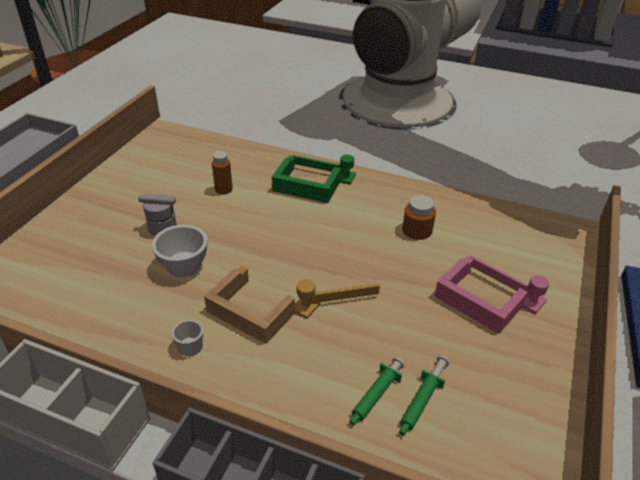

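View pics/side0.png

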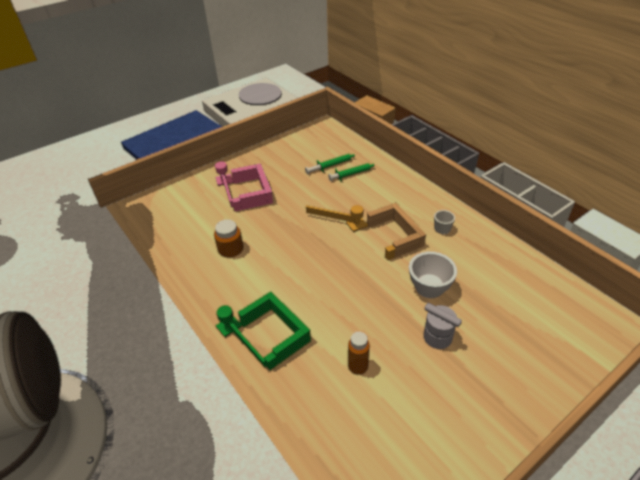

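```bash
python3 -c "
import cv2
a=cv2.imread('pics/scene0.png')[200:350,180:480];cv2.imwrite('pics/c1.png',cv2.resize(a,(800,400),interpolation=3))
a=cv2.imread('pics/side0.png')[160:310,200:480];cv2.imwrite('pics/c2.png',cv2.resize(a,(800,428),interpolation=3))"
```

```text
(no output)
```

View pics/c1.png

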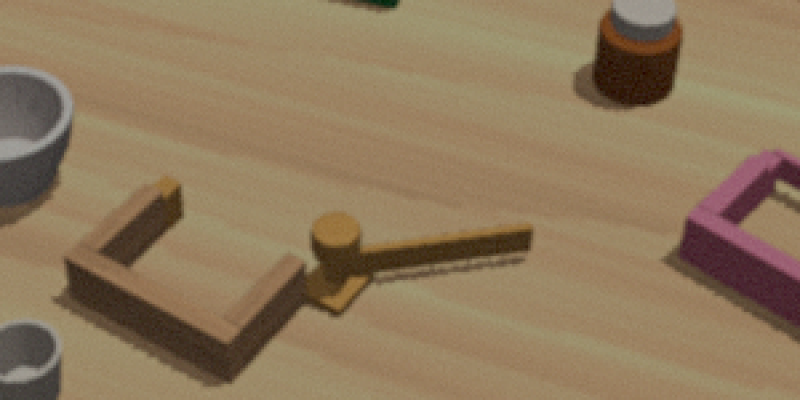

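View pics/c2.png

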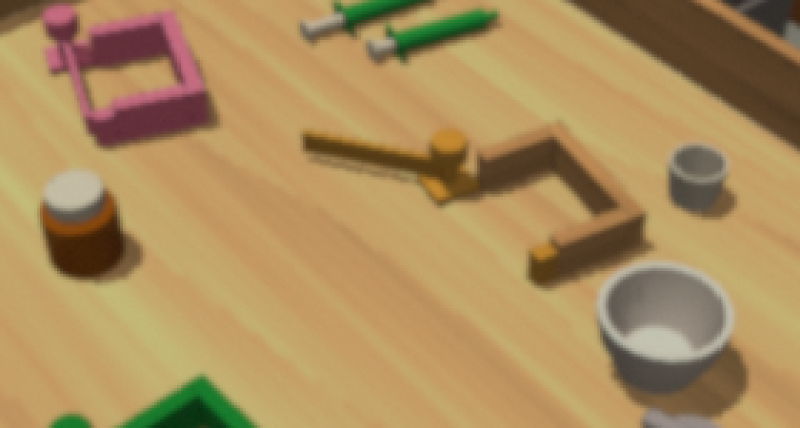

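```bash
cat > fit.py <<'E'
from h import *
from scipy.optimize import least_squares
ps={n:bot.camera(n) for n in ['scene','side']}
S=lambda a,b:(180+a/2.6667,200+b/2.6667)
D=lambda a,b:(200+a/2.857,160+b/2.857)
obs=[('scene',(66,52,32),S(230,337)),('scene',(66,-52,32),S(68,262)),('scene',(0,52,32),S(304,264)),('scene',(66,52,0),S(230,379)),
('side',(66,52,32),D(557,124)),('side',(66,-52,32),D(643,213)),('side',(0,52,32),D(480,152)),('side',(-15,-52,0),D(545,285)),
('side',(66,-52,0),D(640,247)),('scene',(-18,58,44),S(336,224)),('side',(-18,58,44),D(448,139)),('scene',(54,40,32),S(233,325)),('scene',(54,-40,32),S(85,257))]
def W(q,X):
    c,s=np.cos(q[2]),np.sin(q[2]);X=np.array(X)/1000
    return np.array([q[0]+c*X[0]-s*X[1],q[1]+s*X[0]+c*X[1],X[2]])
f=lambda q:np.concatenate([proj(ps[n],W(q,X))-u for n,X,u in obs])
r=least_squares(f,[.652,0,-.1],loss='soft_l1');q=r.x
print(q[:2],np.degrees(q[2]),r.fun.reshape(-1,2).round(1).tolist())
pv=W(q,(-18,58,0));print('pivot',pv)
tip=np.array([.585,.143]);d=tip-pv[:2];a=np.arctan2(d[1],d[0])-q[2];print('bar',np.linalg.norm(d),'angle', -np.pi/2-a, (-np.pi/2-a)%(2*np.pi))
for n in ps:
  p=ps[n];print(bot.look_for('vial',p)[:1])
  im=cv2.cvtColor(p['frame'],cv2.COLOR_RGB2BGR)
  for _,X,_ in obs: cv2.circle(im,tuple(proj(p,W(q,X)).round().astype(int)),1,(0,0,255),-1)
  for z,rr in((0,.025),(.042,.025),(.058,.019)):
   for a in np.arange(0,6.28,.3): cv2.circle(im,tuple(proj(p,[.417+rr*np.cos(a),.154+rr*np.sin(a),z]).round().astype(int)),0,(255,0,0),-1)
  im=im[200:350,180:480] if n=='scene' else im[160:310,200:480]
  cv2.imwrite('pics/f_'+n+'.png',cv2.resize(im,(800,400 if n=='scene' else 428),interpolation=0))
E
python3 fit.py
```

```text
[ 0.65373509 -0.00430184] -8.85531758551548 [[-0.2, 1.9], [-3.2, -1.2], [0.1, -2.6], [0.9, 2.3], [-0.2, -2.8], [2.0, -2.6], [-1.9, -1.5], [-1.8, 0.4], [1.1, -2.0], [-1.0, -0.3], [-0.3, -0.4], [-3.6, -3.4], [3.1, -1.4]]
pivot [0.64487816 0.05577773 0.        ]
bar 0.10579753603990802 angle -3.8977556196640912 2.385429687515495
[{'bbox': [0.6266, 0.406, 0.0544, 0.0975], 'conf': 0.64}]
[{'bbox': [0.3337, 0.459, 0.0484, 0.0777], 'conf': 0.65}]
```

View pics/f_scene.png

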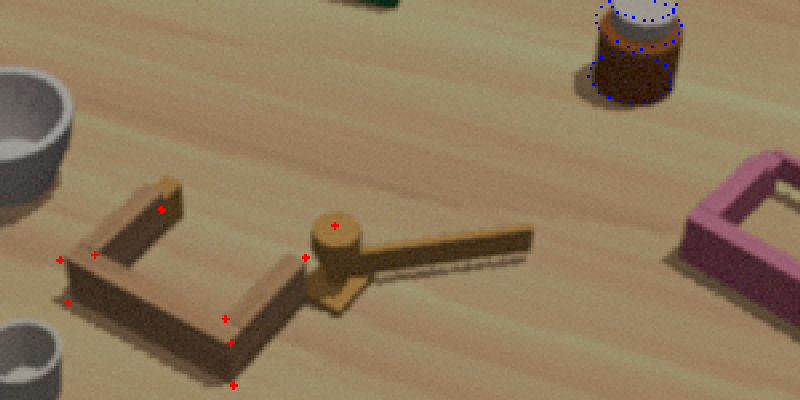

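View pics/f_side.png

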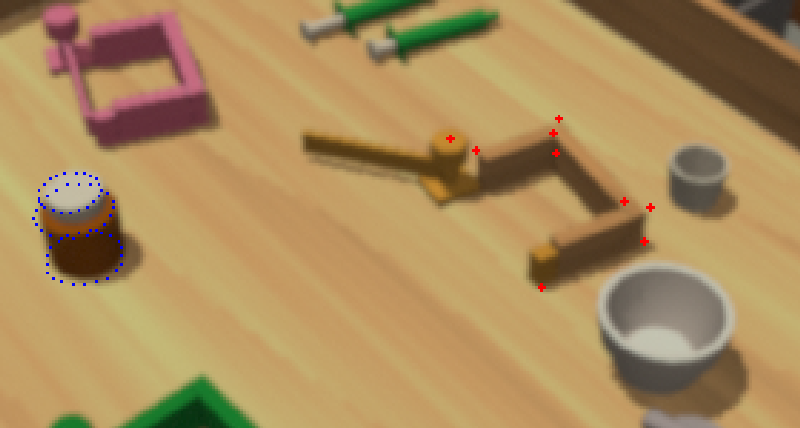

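```bash
cat >> h.py <<'E'
from scipy.spatial.transform import Rotation as Ro
def T():
    o=bot.get_obs();R=Ro.from_euler('xyz',o['tcp_rot'],degrees=True).as_matrix();return R,np.array(o['ee_pos']),o
def rel(pos,fwd,sgn=1):
    # tool pose: x down, sgn*z along fwd angle(deg, world). returns rotvec deg & shift in current tool axes
    R,p,o=T();a=np.radians(fwd);z=sgn*np.array([np.cos(a),np.sin(a),0]);x=np.array([0,0,-1.]);y=np.cross(z,x)
    G=np.stack([x,y,z],1)
    print('rot',Ro.from_matrix(R.T@G).as_rotvec(degrees=True).round(2),'shift',(R.T@(np.array(pos)-p)).round(4),'|','t',round(o['time'],2),'p',p.round(4),'op',round(o['opening'],4),'F',np.round(o['wrist_force'],1),'q6',round(o['q'][5],1))
E
python3 - <<'E'
from h import *
R,p,o=T();print(R.round(3),o['q'])
for s in(1,-1): rel((.40,.10,.25),-41,s);rel((.40,.10,.25),-8.9,s)
print(np.array(bot.camera('wrist')['tool_from_camera']).round(3))
E
```

```text
[[-0.     0.273  0.962]
 [-0.     0.962 -0.273]
 [-1.    -0.     0.   ]] [ 7.41402094e+01  4.97896859e+00  1.00788098e+01  9.51002140e+01
 -3.71257799e-05  9.00018877e+01]
rot [25.14  0.    0.  ] shift [ 3.000e-04 -3.445e-01  3.575e-01] | t 1.3 p [0.1503 0.5291 0.2503] op 0.0853 F [ 0.1  0.3 -0.8] q6 90.0
rot [-6.96  0.    0.  ] shift [ 3.000e-04 -3.445e-01  3.575e-01] | t 1.3 p [0.1503 0.5291 0.2503] op 0.0853 F [ 0.1  0.3 -0.8] q6 90.0
rot [-154.86   -0.      0.  ] shift [ 3.000e-04 -3.445e-01  3.575e-01] | t 1.3 p [0.1503 0.5291 0.2503] op 0.0853 F [ 0.1  0.3 -0.8] q6 90.0
rot [173.04   0.    -0.  ] shift [ 3.000e-04 -3.445e-01  3.575e-01] | t 1.3 p [0.1503 0.5291 0.2503] op 0.0853 F [ 0.1  0.3 -0.8] q6 90.0
[[ 0.001 -0.298  0.955 -0.125]
 [ 1.     0.001 -0.     0.   ]
 [-0.     0.955  0.298 -0.076]
 [ 0.     0.     0.     1.   ]]
```

```bash
python3 -m handwheel '[[0,0,0,0,-0.045,0.052,0.44],[0,0,0,0,-0.09,0.104,0.44],[0,0,0,0,-0.135,0.156,0.44],[0,0,0,0,-0.18,0.207,0.44],[0,0,0,0,-0.225,0.259,0.44],[0,0,0,0,-0.27,0.311,0.44],[0,0,0,0,-0.315,0.363,0.44],[0,0,0,0,-0.36,0.414,0.44],[0,0,0,0,-0.36,0.414,0.44],[0,0,0,0,-0.36,0.414,0.44],[0,0,0,0,-0.36,0.414,0.44]]' 40
python3 - <<'E'
from h import *
R,p,o=T();w=bot.camera('wrist');save(w,'w1')
M=np.array(w['tool_from_camera']);Rw=R@M[:3,:3];c=R@M[:3,3]+p
w['R']=Rw.T;w['t']=-Rw.T@c
print(p,o['opening'])
import pickle;pickle.dump({k:w[k] for k in('R','t','fx','fy','cx','cy')},open('w1.pkl','wb'))
for k in ['vial','compartment','bolt_pivot','bolt_tip']:
    for r in bot.tip_of(k,w)[:3]:
        u,v=r['centre'][0]*640,r['centre'][1]*480
        print(k,round(r['conf'],2),round(u),round(v),ray(w,u,v,0.017 if k=='bolt_tip' else 0).round(4))
E
```

```text
time: 2.72
ee_pos: [0.4499, 0.0698, 0.2503]
tcp_rot: [169.4, 90.0, 153.5]
wrist_force: [0.2, -1.1, -1.0]
opening: 0.0239
[0.44994381 0.06975035 0.25025693] 0.02390295413301322
vial 0.93 393 149 [0.4205 0.1593 0.    ]
compartment 0.76 534 202 [0.512  0.2871 0.    ]
bolt_pivot 0.86 596 188 [0.5147 0.3492 0.    ]
bolt_pivot 0.84 351 363 [0.6486 0.0593 0.    ]
bolt_pivot 0.57 205 102 [ 0.3295 -0.0035  0.    ]
bolt_tip 0.9 416 309 [0.5893 0.1447 0.017 ]
bolt_tip 0.63 500 184 [0.4793 0.2492 0.017 ]
```

View pics/w1.png

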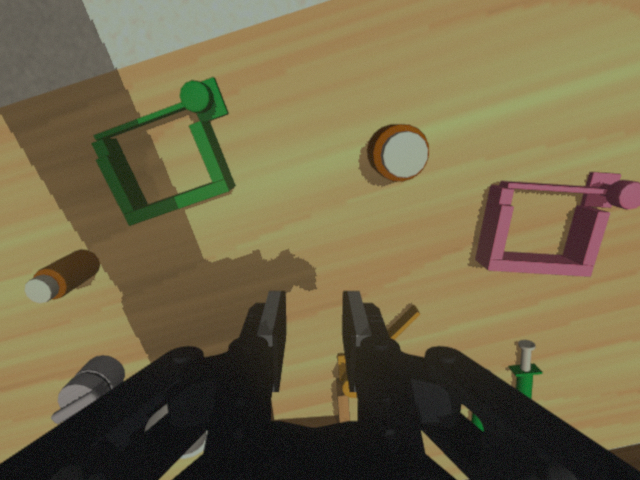

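```bash
python3 -m handwheel '[[0,0,0,0,0.008,0.055,0.44],[0,0,0,0,0.016,0.11,0.44],[0,0,0,0,0.024,0.165,0.44],[0,0,0,0,0.031,0.22,0.44],[0,0,0,0,0.031,0.22,0.44],[0,0,0,0,0.031,0.22,0.44]]' 40
python3 - <<'E'
from h import *
R,p,o=T();w=bot.camera('wrist');save(w,'w2')
M=np.array(w['tool_from_camera']);Rw=R@M[:3,:3];c=R@M[:3,3]+p
w['R']=Rw.T;w['t']=-Rw.T@c
print(p,o['opening'])
import pickle;pickle.dump({k:w[k] for k in('R','t','fx','fy','cx','cy')},open('w2.pkl','wb'))
w1=pickle.load(open('w1.pkl','rb'));print('cap',ray(w1,405,155,.058))
for k in ['vial','compartment','bolt_pivot','bolt_tip']:
    for r in bot.tip_of(k,w)[:3]:
        u,v=r['centre'][0]*640,r['centre'][1]*480
        print(k,round(r['conf'],2),round(u),round(v),ray(w,u,v,0.017 if k=='bolt_tip' else 0).round(4))
E
```

```text
time: 3.72
ee_pos: [0.67, 0.04, 0.2498]
tcp_rot: [-164.2, 89.9, 180.0]
wrist_force: [-0.7, -0.2, 0.2]
opening: 0.0236
[0.66997407 0.04003461 0.24981086] 0.023639938554869854
cap [0.42141001 0.15749052 0.058     ]
bolt_pivot 0.64 323 178 [0.6488 0.0562 0.    ]
bolt_pivot 0.61 258 307 [ 0.7679 -0.0526  0.    ]
bolt_tip 0.64 404 88 [0.5887 0.1475 0.017 ]
```

View pics/w2.png

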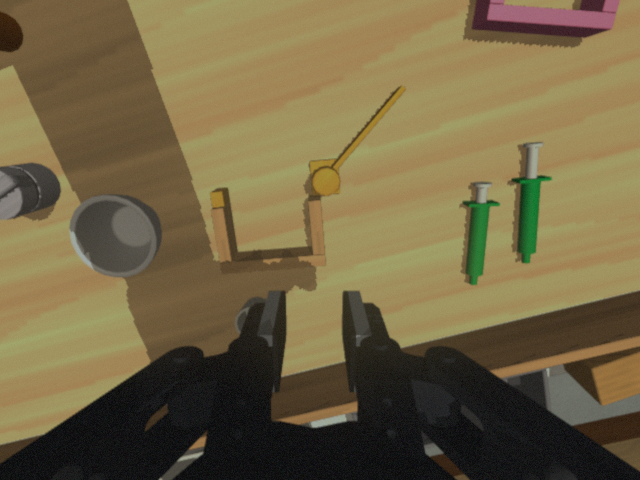

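```bash
python3 -c "
import cv2
a=cv2.imread('pics/w2.png')[140:280,200:350];cv2.imwrite('pics/c3.png',cv2.resize(a,(640,597),interpolation=3))"
```

```text
(no output)
```

View pics/c3.png

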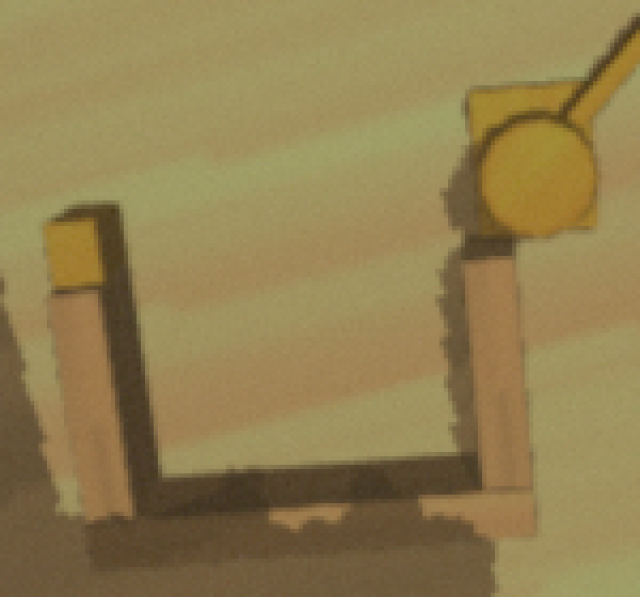

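```bash
python3 - <<'E'
from h import *
import pickle
from scipy.optimize import least_squares
w=pickle.load(open('w2.pkl','rb'))
obs=[((0,-52,32),(52,292)),((0,-40,32),(102,290)),((0,40,32),(463,262)),((0,52,32),(515,258)),((66,52,32),(538,536)),((66,-52,32),(88,568)),((54,-40,32),(133,518)),((54,-40,0),(160,478)),((-18,58,44),(538,177)),((-15,-52,26),(46,222))]
def W(q,X):
    c,s=np.cos(q[2]),np.sin(q[2]);X=np.array(X)/1000
    return np.array([q[0]+c*X[0]-s*X[1],q[1]+s*X[0]+c*X[1],X[2]])
f=lambda q:np.concatenate([proj(w,W(q,X))-(200+u[0]/4.267,140+u[1]/4.267) for X,u in obs])
r=least_squares(f,[.652,0,-.1]);q=r.x
print(q[:2],np.degrees(q[2]),r.fun.reshape(-1,2).round(1).tolist())
for n,X in dict(pivot=(-18,58,0),P1=(-75,0,0),goal=(29,0,0)).items(): print(n,W(q,X).round(4))
pv=W(q,(-18,58,0));d=ray(w,404,88,.022)[:2]-pv[:2];print('len',np.linalg.norm(d),'bolt',(-np.pi/2-np.arctan2(d[1],d[0])+q[2])%6.283)
E
```

```text
[ 0.65380493 -0.00208454] -11.346574666618539 [[-1.2, 0.3], [-0.3, -0.2], [-0.3, -0.1], [0.3, -0.2], [-0.4, 0.3], [1.0, 0.3], [0.6, -0.1], [0.7, -1.3], [0.4, 1.1], [-0.6, -0.2]]
pivot [0.6476 0.0583 0.    ]
P1 [0.5803 0.0127 0.    ]
goal [ 0.6822 -0.0078  0.    ]
len 0.10542178772892229 bolt 2.3543084948260655
```

```bash
python3 - <<'E'
from h import *
rel((.3693,.2052,.25),-43)
E
```

```text
rot [27.17  0.11 -0.07] shift [ 0.0014  0.0774 -0.3339] | t 3.98 p [0.6695 0.0397 0.2521] op 0.0235 F [-0.5  0.1 -0.2] q6 19.2
```

```bash
python3 -m handwheel '[[4.5,0,0,0,0.013,-0.056,0.44],[9,0,0,0,0.026,-0.111,0.44],[13.5,0,0,0,0.039,-0.167,0.44],[18,0,0,0,0.052,-0.223,0.44],[22.5,0,0,0,0.065,-0.278,0.44],[27.1,0,0,0,0.0774,-0.334,0.44],[27.1,0,0,0.06,0.0774,-0.334,0.44],[27.1,0,0,0.12,0.0774,-0.334,0.44],[27.1,0,0,0.16,0.0774,-0.334,0.44],[27.1,0,0,0.19,0.0774,-0.334,0.44],[27.1,0,0,0.21,0.0774,-0.334,0.44],[27.1,0,0,0.21,0.0774,-0.334,0.44],[27.1,0,0,0.21,0.0774,-0.334,0.44]]' 40
python3 - <<'E'
from h import *
rel((.3693,.2052,.027),-43)
s=bot.camera('scene');save(s,'s2');s=bot.camera('side');save(s,'d2')
E
```

```text
time: 5.6
ee_pos: [0.3704, 0.2053, 0.0416]
tcp_rot: [72.0, 89.9, 29.1]
wrist_force: [0.1, -0.5, 0.2]
opening: 0.024
rot [ 0.04  0.04 -0.11] shift [ 0.0146 -0.0009 -0.0008] | t 5.6 p [0.3704 0.2053 0.0416] op 0.024 F [ 0.1 -0.5  0.2] q6 71.9
```

View pics/d2.png

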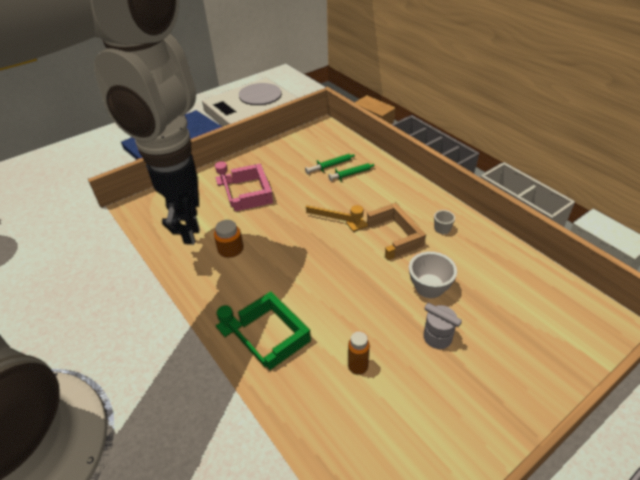

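```bash
python3 -m handwheel '[[0,0,0,0.007,0,0,0.44],[0,0,0,0.013,0,0,0.44],[0,0,0,0.013,0,0.015,0.44],[0,0,0,0.013,0,0.025,0.44],[0,0,0,0.013,0,0.031,0.44],[0,0,0,0.013,0,0.037,0.44],[0,0,0,0.013,0,0.043,0.44],[0,0,0,0.013,0,0.049,0.44],[0,0,0,0.013,0,0.055,0.44],[0,0,0,0.013,0,0.063,0.44],[0,0,0,0.013,0,0.071,0.44],[0,0,0,0.013,0,0.08,0.44],[0,0,0,0.013,0,0.09,0.44],[0,0,0,0.013,0,0.1,0.44],[0,0,0,0.013,0,0.11,0.44],[0,0,0,0.013,0,0.115,0.44],[0,0,0,0.013,0,0.115,0.44]]' 40
python3 - <<'E'
from h import *
R,p,o=T();print(p,o['wrist_force'],(p[:2]+.033*R[:2,2]))
for n in('scene','side'):
  s=bot.camera(n);save(s,n+'3')
  for r in bot.tip_of('vial',s)[:2]: print(r['conf'],ray(s,r['centre'][0]*640,r['centre'][1]*480,0))
E
```

```text
time: 7.82
ee_pos: [0.4545, 0.1264, 0.0272]
tcp_rot: [-77.7, 90.0, -120.7]
wrist_force: [0.2, -0.6, 0.4]
opening: 0.0242
[0.45448561 0.12638327 0.0272122 ] [ 0.1576922  -0.62544146  0.35434599] [0.47862387 0.10388117]
0.7 [0.47626157 0.09952673 0.        ]
0.74 [0.47904836 0.09661666 0.        ]
```

View pics/scene3.png

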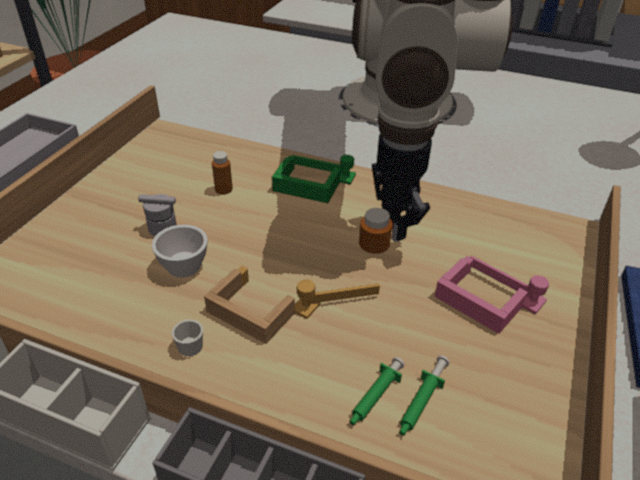

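```bash
python3 -m handwheel '[[0,0,0,0,0,0.004,0.44],[0,0,0,0,0,0.01,0.44],[0,0,0,0,0,0.018,0.44],[0,0,0,0,0,0.028,0.44],[0,0,0,0,0,0.038,0.44],[0,0,0,0,0,0.048,0.44],[0,0,0,0,0,0.058,0.44],[0,0,0,0,0,0.068,0.44],[0,0,0,0,0,0.078,0.44],[0,0,0,0,0,0.088,0.44],[0,0,0,0,0,0.098,0.44],[0,0,0,0,0,0.108,0.44],[0,0,0,0,0,0.116,0.44],[0,0,0,0,0,0.122,0.44],[0,0,0,0,0,0.127,0.44],[0,0,0,0,0,0.13,0.44],[0,0,0,0,0,0.13,0.44]]' 40
python3 - <<'E'
from h import *
R,p,o=T();c=(p[:2]+.035*R[:2,2]);print(p,o['wrist_force'],c)
for n in('scene','side'):
  s=bot.camera(n);save(s,n+'4')
  for r in bot.tip_of('vial',s)[:2]: print(r['conf'],ray(s,r['centre'][0]*640,r['centre'][1]*480,0))
E
```

```text
time: 10.15
ee_pos: [0.5495, 0.038, 0.0273]
tcp_rot: [-9.1, 90.0, -52.1]
wrist_force: [-0.6, -0.3, 0.2]
opening: 0.024
[0.54951848 0.03800047 0.02726406] [-0.60116412 -0.32154693  0.18470957] [0.57513102 0.01414679]
0.71 [0.64186751 0.05538686 0.        ]
0.7 [0.5712801 0.0154    0.       ]
```

View pics/side4.png

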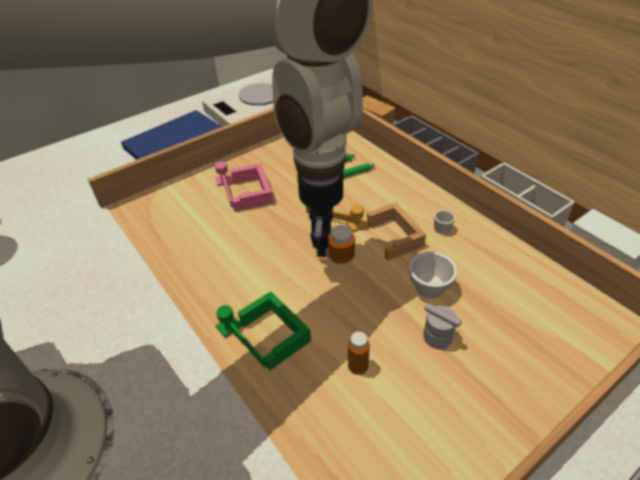

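```bash
python3 - <<'E'
from h import *
rel((.5205,.0250,.0275),-11.35)
E
```

```text
rot [-31.6   0.    0. ] shift [-0.0002 -0.0293 -0.0121] | t 10.35 p [0.5494 0.0382 0.0273] op 0.024 F [-0.8 -0.6 -0.7] q6 46.9
```

```bash
python3 -m handwheel '[[0,0,0,0,0,-0.015,0.44],[0,0,0,0,0,-0.035,0.44],[-8,0,0,0,-0.008,-0.035,0.44],[-16,0,0,0,-0.016,-0.033,0.44],[-24,0,0,0,-0.023,-0.027,0.44],[-31.6,0,0,0,-0.0293,-0.02,0.44],[-31.6,0,0,0,-0.0293,-0.0121,0.44],[-31.6,0,0,0,-0.0293,-0.0121,0.44]]' 40
python3 - <<'E'
from h import *
rel((.6822-.033*.9806,-.0078+.033*.1965,.0275),-11.35)
for n in('scene','side'):
  s=bot.camera(n);save(s,n+'5')
  for r in bot.tip_of('vial',s)[:2]: print(r['conf'],ray(s,r['centre'][0]*640,r['centre'][1]*480,0))
E
```

```text
time: 11.35
ee_pos: [0.5206, 0.0252, 0.0274]
tcp_rot: [26.2, 90.0, 14.7]
wrist_force: [-0.3, 0.6, 1.6]
opening: 0.0238
rot [-0.17  0.01 -0.01] shift [-1.000e-04 -2.000e-04  1.319e-01] | t 11.35 p [0.5206 0.0252 0.0274] op 0.0238 F [-0.3  0.6  1.6] q6 14.3
0.84 [0.5712759  0.00918643 0.        ]
```

View pics/scene5.png

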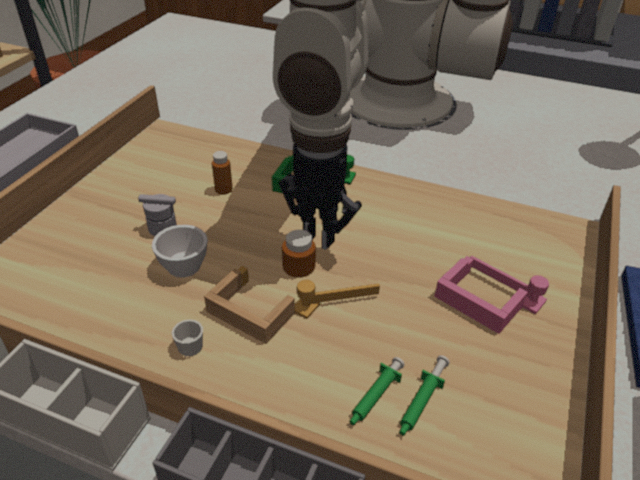

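```bash
python3 -m handwheel '[[0,0,0,0,0,0.01,0.44],[0,0,0,0,0,0.016,0.44],[0,0,0,0,0,0.022,0.44],[0,0,0,0,0,0.028,0.44],[0,0,0,0,0,0.035,0.44],[0,0,0,0,0,0.043,0.44],[0,0,0,0,0,0.051,0.44],[0,0,0,0,0,0.059,0.44],[0,0,0,0,0,0.067,0.44],[0,0,0,0,0,0.075,0.44],[0,0,0,0,0,0.083,0.44],[0,0,0,0,0,0.091,0.44],[0,0,0,0,0,0.099,0.44],[0,0,0,0,0,0.105,0.44],[0,0,0,0,0,0.109,0.44],[0,0,0,0,0,0.112,0.44],[0,0,0,0,0,0.112,0.44]]' 40
python3 - <<'E'
from h import *
rel((.6822-.033*.9806,-.0078+.033*.1965,.0275),-11.35)
for n in('scene','side'):
  s=bot.camera(n);save(s,n+'6')
  for r in bot.tip_of('vial',s)[:2]: print(r['conf'],ray(s,r['centre'][0]*640,r['centre'][1]*480,0))
E
```

```text
time: 13.68
ee_pos: [0.6306, 0.0028, 0.0273]
tcp_rot: [3.2, 90.0, -8.2]
wrist_force: [0.0, 0.4, 0.5]
opening: 0.0242
rot [-0.01  0.01 -0.  ] shift [-0.0002 -0.0003  0.0197] | t 13.68 p [0.6306 0.0028 0.0273] op 0.0242 F [0.  0.4 0.5] q6 11.6
0.79 [ 0.66450212 -0.00308405  0.        ]
0.33 [ 0.57087527 -0.22620133  0.        ]
0.67 [ 0.65658508 -0.00742971  0.        ]
0.57 [0.64808349 0.0656814  0.        ]
```

View pics/scene6.png

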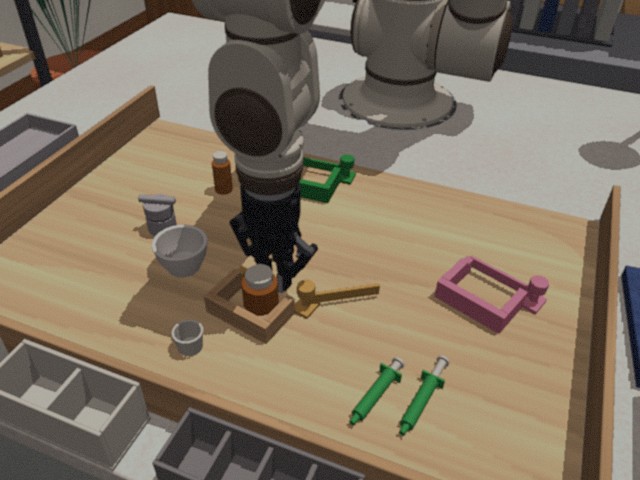

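```bash
python3 -m handwheel '[[0,0,0,0,0,0.002,0.44],[0,0,0,0,0,0.005,0.44],[0,0,0,0,0,0.008,0.44],[0,0,0,0,0,0.011,0.44],[0,0,0,0,0,0.013,0.44],[0,0,0,0,0,0.015,0.44],[0,0,0,0,0,0.015,0.44]]' 40;  python3 -m handwheel '[[0,0,0,0,0,0.001,0.44],[0,0,0,0,0,0.002,0.44]]'; python3 -m handwheel '[[0,0,0,0,0,0.001,0.44],[0,0,0,0,0,0.002,0.44]]'
```

```text
time: 14.75
ee_pos: [0.6453, -0.0002, 0.0272]
tcp_rot: [11.2, 90.0, -0.1]
wrist_force: [-0.7, 0.5, 1.0]
opening: 0.0239
time: 15.0
ee_pos: [0.6471, -0.0005, 0.0273]
tcp_rot: [-161.7, 90.0, -173.0]
wrist_force: [-0.6, -0.1, 0.4]
opening: 0.0237
time: 15.25
ee_pos: [0.6491, -0.0009, 0.0273]
tcp_rot: [-155.9, 90.0, -167.2]
wrist_force: [0.9, 0.7, 0.3]
opening: 0.0237
```

```bash
for i in 1 ; do python3 -m handwheel '[[0,0,0,0,0,0.001,0.44]]'|grep -E "ee|force"; python3 -m handwheel '[[0,0,0,0,0,0.001,0.44]]'|grep -E "ee|force"; done
python3 - <<'E'
from h import *
for n in('scene','side'):
  s=bot.camera(n);save(s,n+'7')
a=cv2.imread('pics/scene7.png')[230:350,180:340];cv2.imwrite('pics/c7.png',cv2.resize(a,(800,600),interpolation=3))
E
```

```text
ee_pos: [0.6495, -0.001, 0.0272]
wrist_force: [-7.0, 1.7, 3.5]
ee_pos: [0.6496, -0.001, 0.0271]
wrist_force: [-11.5, 2.6, 5.8]
```

View pics/c7.png

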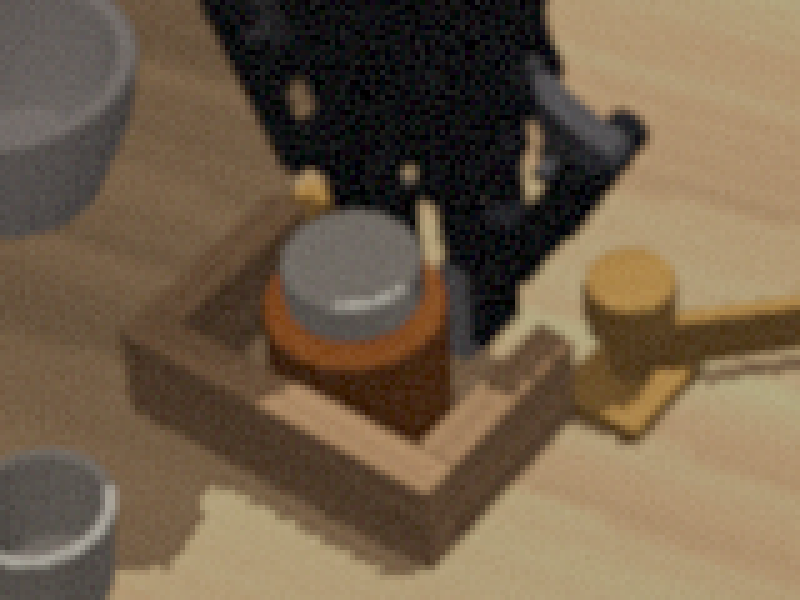

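```bash
python3 -m handwheel '[[0,0,0,0,0,-0.01,0.44],[0,0,0,0,0,-0.03,0.44],[0,0,0,0,0,-0.055,0.44],[0,0,0,0,0,-0.08,0.44],[0,0,0,-0.04,0,-0.08,1],[0,0,0,-0.09,0,-0.08,1],[0,0,0,-0.09,0,-0.08,1]]'
cat > path.py <<'E'
from h import *
O=np.array([.6538,-.0021]);Y=np.radians(-11.35);c,s=np.cos(Y),np.sin(Y);RR=np.array([[c,-s],[s,c]])
def pose(th,r,d): # comp frame: TCP at radius r, d behind bar axis
    u=np.array([-np.sin(th),-np.cos(th)]);n=np.array([np.cos(th),-np.sin(th)])
    return O+RR@(np.array([-.018,.058])+r*u-d*n), np.degrees(Y+np.arctan2(n[1],n[0]))
E
python3 - <<'E'
from path import *
P,a=pose(2.354,.075,.0385);print(P,a);rel((*P,.117),a)
s=bot.camera('scene');save(s,'s8')
a=cv2.imread('pics/s8.png')[230:350,180:400];cv2.imwrite('pics/c8.png',cv2.resize(a,(800,436),interpolation=3))
for u,v in((400,362),(445,360),(397,375)):print(ray(s,u,v,.01))
E
```

```text
time: 16.48
ee_pos: [0.5745, 0.0146, 0.122]
tcp_rot: [12.0, 89.5, 0.6]
wrist_force: [0.3, 0.6, 0.1]
opening: -0.0003
[0.63787272 0.14205347] -146.2242649737958
rot [ 1.3487e+02  1.1000e-01 -5.8000e-01] shift [0.0055 0.1375 0.037 ] | t 16.48 p [0.5745 0.0146 0.122 ] op -0.0003 F [0.3 0.6 0.1] q6 12.8
[0.69476363 0.20700376 0.01      ]
[0.66967053 0.25866425 0.01      ]
[0.71535054 0.20915061 0.01      ]
```

View pics/c8.png

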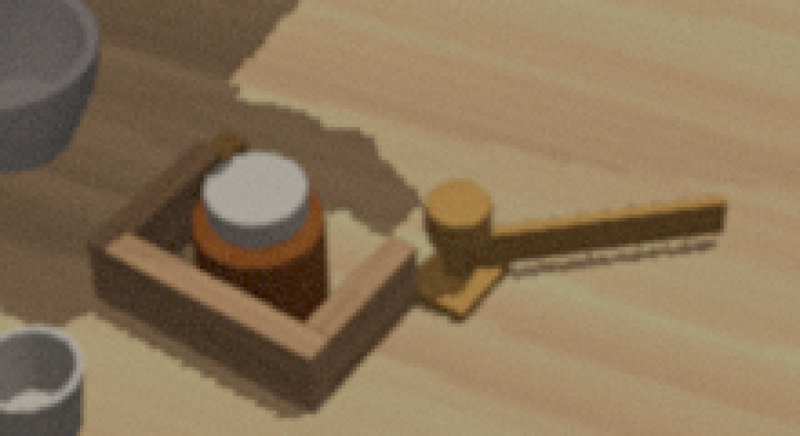

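```bash
python3 -m handwheel '[[10,0,0,0,0.01,0.002,1],[20,0,0,0,0.02,0.005,1],[30,0,0,0,0.03,0.008,1],[40,0,0,0,0.04,0.011,1],[50,0,0,0,0.05,0.014,1],[60,0,0,0,0.06,0.016,1],[70,0,0,0,0.07,0.018,1],[80,0,0,0,0.08,0.021,1],[90,0,0,0,0.09,0.024,1],[100,0,0,0,0.1,0.027,1],[110,0,0,0,0.112,0.03,1],[120,0,0,0,0.125,0.033,1],[130,0,0,0,0.1375,0.037,1],[134.8,0,0,0,0.1375,0.037,1],[134.8,0,0,0,0.1375,0.037,1],[134.8,0,0,0,0.1375,0.037,1]]'
python3 - <<'E'
from path import *
P,a=pose(2.354,.075,.0385);rel((*P,.030),a)
for n in('scene','side'): save(bot.camera(n),n+'9')
E
```

```text
time: 18.52
ee_pos: [0.6356, 0.1418, 0.1166]
tcp_rot: [-17.9, 89.9, -163.9]
wrist_force: [0.4, -0.8, 0.9]
opening: 0.0001
rot [0.17 0.05 0.02] shift [ 0.0866  0.0011 -0.0021] | t 18.52 p [0.6356 0.1418 0.1166] op 0.0001 F [ 0.4 -0.8  0.9] q6 158.6
```

View pics/side9.png

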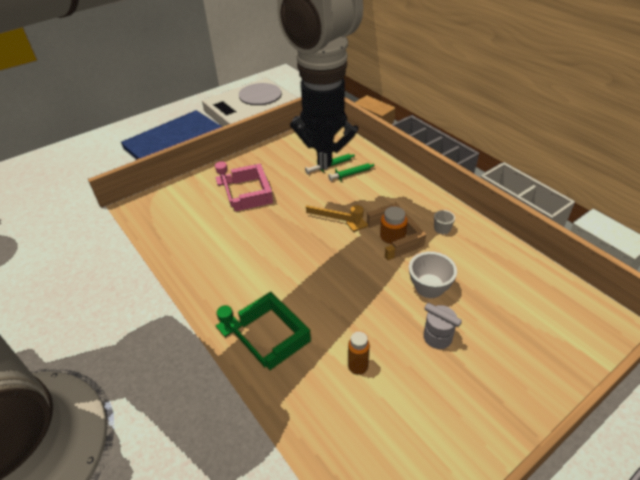

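View pics/scene9.png

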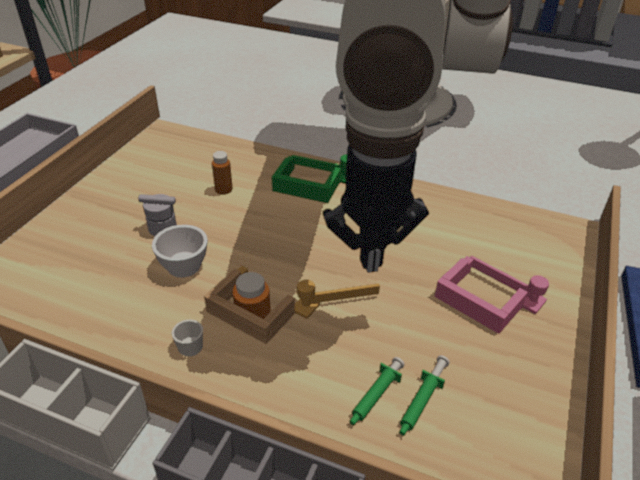

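```bash
python3 -m handwheel '[[0,0,0,0.03,0,-0.002,1],[0,0,0,0.06,0,-0.002,1],[0,0,0,0.08,0,-0.002,1],[0,0,0,0.087,0,-0.002,1],[0,0,0,0.087,0,-0.002,1]]'
python3 - <<'E'
from path import *
print(T()[1])
save(bot.camera('scene'),'s10')
a=cv2.imread('pics/s10.png')[200:350,180:480];cv2.imwrite('pics/c10.png',cv2.resize(a,(800,400),interpolation=3))
# waypoints in tool axes at theta seq
R,p,o=T();P0,a0=pose(2.354,.075,.0385)
for th,d in [(2.354,.02)]+[(t,.0125) for t in np.arange(2.3,-.01,-.1)]:
    P,a=pose(th,.075,d);sh=R.T@np.array([*(P-p[:2]),0]);print(round(th,2),round(-(a-a0+180)%360-180 if 0 else -((a-a0+180)%360-180),1),sh[1:].round(4))
E
```

```text
time: 19.25
ee_pos: [0.6377, 0.1431, 0.0305]
tcp_rot: [127.9, 90.0, -18.2]
wrist_force: [-0.5, -0.4, -0.1]
opening: 0.0001
[0.6376559  0.14305365 0.03052233]
2.35 -0.0 [0.0008 0.0192]
2.3 -3.1 [0.0002 0.0308]
2.2 -8.8 [-0.0002  0.0384]
2.1 -14.6 [0.0001 0.046 ]
2.0 -20.3 [0.0011 0.0535]
1.9 -26.0 [0.0029 0.0609]
1.8 -31.7 [0.0054 0.0681]
1.7 -37.5 [0.0086 0.075 ]
1.6 -43.2 [0.0125 0.0815]
1.5 -48.9 [0.017  0.0876]
1.4 -54.7 [0.0222 0.0932]
1.3 -60.4 [0.0278 0.0983]
1.2 -66.1 [0.0339 0.1028]
1.1 -71.8 [0.0405 0.1067]
1.0 -77.6 [0.0474 0.1099]
0.9 -83.3 [0.0546 0.1123]
0.8 -89.0 [0.0619 0.1141]
0.7 -94.8 [0.0695 0.1151]
0.6 -100.5 [0.0771 0.1154]
0.5 -106.2 [0.0847 0.1149]
0.4 -112.0 [0.0922 0.1136]
0.3 -117.7 [0.0995 0.1116]
0.2 -123.4 [0.1066 0.1089]
0.1 -129.1 [0.1134 0.1054]
-0.0 -134.9 [0.1198 0.1014]
```

View pics/c10.png

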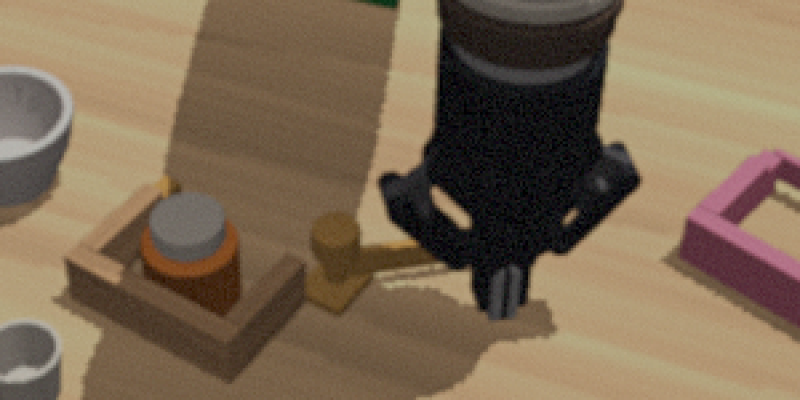

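```bash
python3 -m handwheel '[[0,0,0,0,0,0.012,1],[-1.5,0,0,0,0,0.022,1],[-3.1,0,0,0,0,0.031,1],[-6,0,0,0,0,0.035,1],[-8.8,0,0,0,0,0.0384,1],[-14.6,0,0,0,0,0.046,1],[-20.3,0,0,0,0.001,0.0535,1],[-26,0,0,0,0.003,0.061,1],[-31.7,0,0,0,0.0054,0.068,1],[-37.5,0,0,0,0.0086,0.075,1],[-43.2,0,0,0,0.0125,0.0815,1],[-48.9,0,0,0,0.017,0.0876,1],[-54.7,0,0,0,0.022,0.093,1],[-60.4,0,0,0,0.028,0.098,1],[-60.4,0,0,0,0.028,0.098,1]]'
python3 - <<'E'
from path import *
save(bot.camera('scene'),'s11')
a=cv2.imread('pics/s11.png')[200:350,180:480];cv2.imwrite('pics/c11.png',cv2.resize(a,(800,400),interpolation=3))
R,p,o=T();P,a0=pose(1.3,.075,.0125);rel((*P,.0305),a0)
for th in list(np.arange(1.2,-.01,-.1)):
    P,a=pose(th,.075,.0125);sh=R.T@np.array([*(P-p[:2]),0]);print(round(th,2),round(-((a-a0+180)%360-180),1),sh[1:].round(4))
E
```

```text
time: 21.18
ee_pos: [0.5715, 0.0647, 0.0305]
tcp_rot: [81.5, 90.0, -4.2]
wrist_force: [0.0, 0.6, -0.2]
opening: -0.0001
rot [-0.04  0.   -0.02] shift [ 0.      0.0003 -0.0003] | t 21.23 p [0.5716 0.065  0.0305] op -0.0001 F [ 0.1  0.5 -0. ] q6 92.4
1.2 -5.7 [-0.0006  0.0072]
1.1 -11.5 [-0.0007  0.0148]
1.0 -17.2 [-0.      0.0224]
0.9 -22.9 [0.0014 0.0299]
0.8 -28.6 [0.0035 0.0372]
0.7 -34.4 [0.0064 0.0442]
0.6 -40.1 [0.0099 0.0509]
0.5 -45.8 [0.0141 0.0573]
0.4 -51.6 [0.0189 0.0632]
0.3 -57.3 [0.0243 0.0685]
0.2 -63.0 [0.0302 0.0733]
0.1 -68.8 [0.0365 0.0775]
-0.0 -74.5 [0.0432 0.0811]
```

View pics/c11.png

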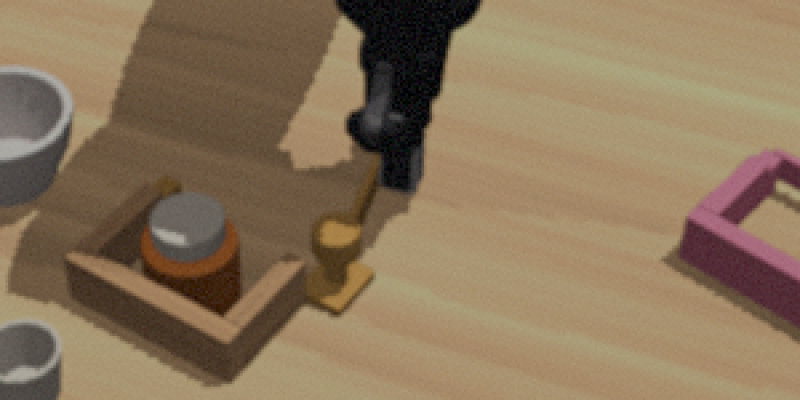

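The bar is turning with the fingertip. I'll continue to just short of the stop.

```bash
python3 -m handwheel '[[-3,0,0,0,0,0.0036,1],[-5.7,0,0,0,-0.0006,0.0072,1],[-11.5,0,0,0,-0.0007,0.0148,1],[-17.2,0,0,0,0,0.0224,1],[-22.9,0,0,0,0.0014,0.03,1],[-28.6,0,0,0,0.0035,0.0372,1],[-34.4,0,0,0,0.0064,0.0442,1],[-40.1,0,0,0,0.01,0.051,1],[-45.8,0,0,0,0.014,0.0573,1],[-51.6,0,0,0,0.019,0.0632,1],[-57.3,0,0,0,0.0243,0.0685,1],[-63,0,0,0,0.0302,0.0733,1],[-66,0,0,0,0.0334,0.0755,1],[-68.8,0,0,0,0.0365,0.0775,1],[-68.8,0,0,0,0.0365,0.0775,1]]'
python3 - <<'E'
from path import *
for n in('scene','side'): save(bot.camera(n),n+'12')
a=cv2.imread('pics/scene12.png')[200:350,180:480];cv2.imwrite('pics/c12.png',cv2.resize(a,(800,400),interpolation=3))
for t,d in((.1,.0125),(0,.0125)):
  P,a0=pose(t,.075,d);rel((*P,.0305),a0)
E
```

```text
time: 23.1
ee_pos: [0.614, -0.0092, 0.0302]
tcp_rot: [6.3, 90.0, -10.8]
wrist_force: [-0.6, -0.7, 1.0]
opening: -0.0002
rot [0.01 0.   0.  ] shift [-0.0002 -0.0006 -0.0001] | t 23.2 p [ 0.6138 -0.0092  0.0303] op 0.0 F [ 0.6  0.6 -0.3] q6 16.2
rot [-5.72  0.    0.  ] shift [-0.0002 -0.0015  0.0075] | t 23.2 p [ 0.6138 -0.0092  0.0303] op 0.0 F [ 0.6  0.6 -0.3] q6 16.2
```

View pics/c12.png

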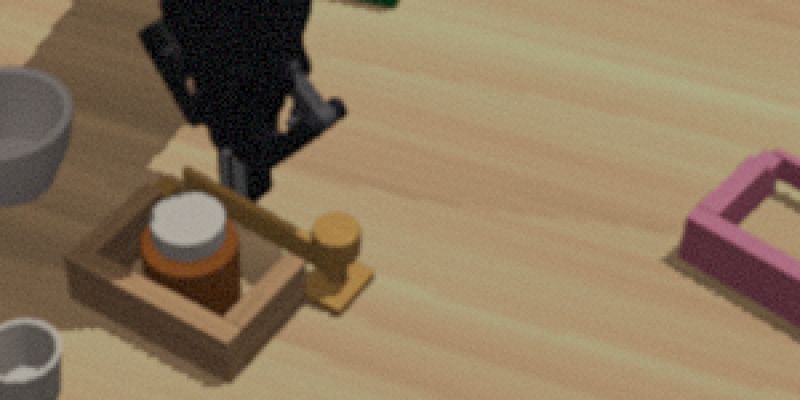

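```bash
python3 -m handwheel '[[-2,0,0,0,-0.0005,0.002,1],[-4,0,0,0,-0.001,0.004,1],[-5.7,0,0,0,-0.0015,0.006,1],[-5.7,0,0,0,-0.0015,0.006,1]]'|grep -E "ee|force"
python3 -m handwheel '[[0,0,0,0,0,0.001,1]]'|grep -E "ee|force"
python3 -m handwheel '[[0,0,0,0,0,0.001,1]]'|grep -E "ee|force"
```

```text
ee_pos: [0.6189, -0.0125, 0.0301]
wrist_force: [-2.6, 3.1, 0.8]
ee_pos: [0.6191, -0.0125, 0.0301]
wrist_force: [-9.8, 3.4, 5.3]
ee_pos: [0.6193, -0.0125, 0.03]
wrist_force: [-14.8, 3.6, 7.4]
```

```bash
python3 -m handwheel '[[0,0,0,0,0,-0.005,1],[0,0,0,0,0,-0.02,1],[0,0,0,0,0,-0.05,1],[0,0,0,-0.03,0,-0.08,1],[0,0,0,-0.09,0,-0.1,1],[0,0,0,-0.15,0,-0.1,1],[0,0,0,-0.2,0,-0.1,1],[0,0,0,-0.2,0,-0.1,1]]'
python3 -m handwheel '[[0,0,0,0,0,0.06,1],[0,0,0,0,0,0.12,1],[0,0,0,0,0,0.165,1],[0,0,0,0,0,0.165,1],[0,0,0,0,0,0.165,1]]'
python3 - <<'E'
from path import *
for n in('scene','side'): save(bot.camera(n),n+'13')
R,p,o=T();w=bot.camera('wrist');save(w,'w13');print(p)
M=np.array(w['tool_from_camera']);Rw=R@M[:3,:3];cc=R@M[:3,3]+p
w['R']=Rw.T;w['t']=-Rw.T@cc
for r in bot.tip_of('bolt_tip',w)[:3]:
  X=ray(w,r['centre'][0]*640,r['centre'][1]*480,.017);print(r['conf'],X,RR.T@(X[:2]-O))
def pc(x,y,z): return proj(w,[*(O+RR@np.array([x,y])),z])
print('exp tip',pc(-.018,-.047,.017),'vial cap',pc(.029,0,.058))
for X in((0,.052,.032),(.066,.052,.032),(0,-.052,.032)):print(pc(*X))
im=cv2.imread('pics/w13.png')
u=pc(0.02,0,.02).astype(int);x0=max(0,u[0]-120);y0=max(0,u[1]-90)
print(x0,y0);cv2.imwrite('pics/c13.png',cv2.resize(im[y0:y0+180,x0:x0+240],(800,600),interpolation=3))
E
```

```text
time: 24.95
ee_pos: [0.5248, 0.0065, 0.2351]
tcp_rot: [9.2, 89.5, -2.0]
wrist_force: [-0.0, 0.3, -0.5]
opening: 0.0003
time: 25.58
ee_pos: [0.6845, -0.0257, 0.2293]
tcp_rot: [-165.0, 89.9, -176.3]
wrist_force: [-0.3, 0.3, -0.1]
opening: -0.0001
[ 0.6841467  -0.02541174  0.23117521]
0.74 [ 0.62582567 -0.04341451  0.017     ] [-0.01929648 -0.04601194]
exp tip [279.82326157 151.58632562] vial cap [333.91982591 213.76552344]
[392.94057316 174.35486065]
[388.22085452 246.55022936]
[273.06129262 174.08826818]
211 104
```

View pics/c13.png

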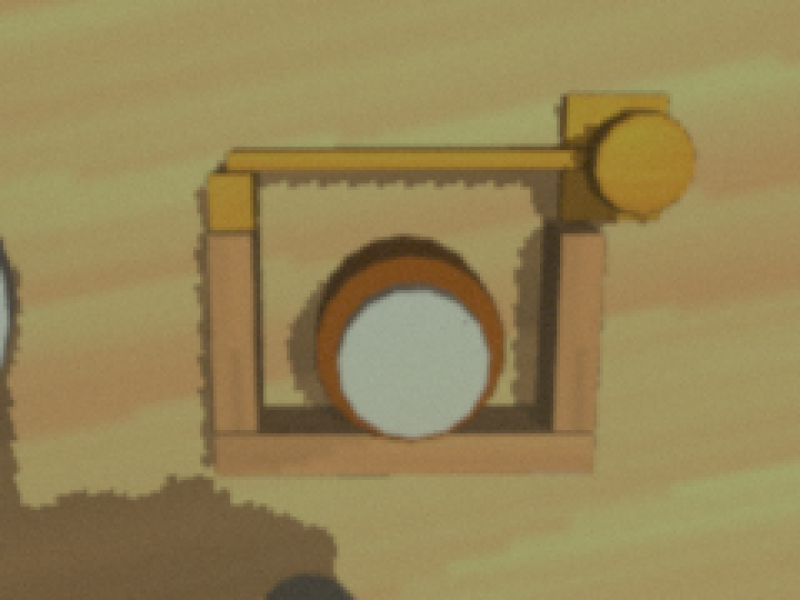

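View pics/side13.png

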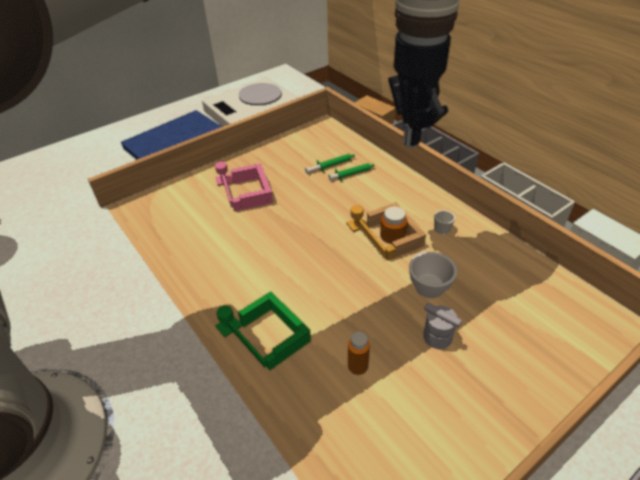

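```bash
python3 -c "
from workcell import bot
print(bot.job_done())"
```

```text
the job is handed in; nothing more can be done
None
```

I slid the squat amber vial into the wooden compartment until it stood against the back wall. I then swept the brass bolt bar round with the closed fingertips until it met its stop. I handed the job in after about 26 s of robot time.

**Last checks:**
- **Vial:** it stands upright. The wrist force reached about 12 N when the vial met the back wall. In the final overhead picture its cap was within about 1 pixel of where it should be.
- **Bolt:** the bar lies straight across the opening against the stop. The wrist force reached about 15 N at contact. The tip measured about (-19, -46) mm in the compartment frame, where (-18, -47) mm was expected.
- **Other things in the drawer:** the other objects and the green and pink look-alikes looked unmoved in the last side picture, judged by eye only. The arm was clear of everything when I handed in.

The first compartment fit, from the fixed cameras, gave a yaw about 2.5° off the later wrist-camera fit, with residuals of up to about 3.6 pixels. I used the wrist-camera fit. One vial detection, made while the gripper was partly in the way, was wrong and I ignored it. No other check failed.

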